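# Sort sealed adhesive cartridges by weight

### The arm

A 7-joint arm with a two-finger parallel gripper is mounted at the origin on the work surface. World frame = base frame: x ahead of the robot, y to its left, z up, the work surface at z = 0. Lengths are in m, angles in rad, forces in N, time in s.
With the tool pointing down it reaches from about 0.4 to 0.85 m from the base axis. Payload 4.4 kg.
Tool frame: the origin (TCP) lies midway between the tips of the shut fingers; the grasp point (between the pads) lies 19 mm behind it (env.grasp_offset is the distance from the TCP to the grasp point, in m); z points along the fingers, y is the direction in which the jaws open and shut (so a half turn about z gives the same grasp; the last joint's range is limited). The gripper opens to 94 mm and grips with 3 to 60 N. Pads are 16 mm wide; open, the fingers measure 119 mm over their backs; the gripper's body (75 mm by 177 mm) begins 78 mm behind the grasp point.
Start: joints at [-1.317, 0.628, 0.038, 1.517, -0.027, 0.996, -0.02], TCP at [0.204, 0.617, 0.205] pointing down, gripper open.
Joint ranges: [-3.06, 3.06], [-0.37, 2.12], [-1.25, 1.32], [0.18, 2.47], [-1.1, 4.24], [0.23, 1.98], [-2.94, 2.94]. Speed limits (rad/s): [2.57, 2.57, 3.14, 3.14, 3.14, 3.14, 3.14].

### API

Orientations are given as [roll, pitch, yaw] about the fixed x, y, z axes, in that order (R = Rz(yaw) Ry(pitch) Rx(roll)).
In Python, from station import state, imaging, order, env gives the robot as it stands. The module is installed in compiled form; this text tells all that it offers.
- The arm moves only by the shell command python3 -m pendant 'ROWS' [OPENING] [FORCE]. ROWS is JSON, a list that holds one entry, the list of rows, each a list of 4 numbers: the shift along the tool's x, y, z in cm, then the turn about the tool's z in rad. In form: [[[tx, ty, tz, yaw], ...]]. A call has 1 to 8 rows; each row is the pose to reach, as a shift and turn from the pose commanded when the call began, along the tool's axes at that moment; what a row does not reach only later rows make up. A row lasts 1/12 s, in which the tool goes at most 41.7 mm and 7.16 degrees, less where a joint would pass 70% of its speed; a pose out of reach is approached as far as the arm can. A call with a gripper value outside its range is refused whole. OPENING is the finger opening in cm, from 0 to 9.4, set as the call begins (- or left out, the last holds). The fingers move at their own pace and stop on an object; FORCE is the grip in N (left out, the last holds). Time passes only in rows, so rows that repeat a pose let the fingers close. It gives the time, the measured TCP pose, the force and the opening at its end, in the units of the state.
- state(): the state, without advancing time (a new reading comes with each control period).
- imaging.grab_frame(name): name is "scene" or "top" or "wrist"; returns (picture, depth): 384x512x3 uint8, red, green, blue; 384x512 float32, m along the optical axis (not along the pixel's ray), 0 where there is no reading.
- imaging.calibration(name): a dict with "fx", "fy", "cx", "cy" (pixels), "dist_coeffs" ([k1, k2, p1, p2, k3] as OpenCV has them; the pictures are not rectified), "eye" and "orientation" of the camera in the world; the wrist camera has in their place "mount" (4x4, takes a point from camera to tool coordinates, whose origin is the TCP and whose axes are the flange's). Camera axes: x right, y up, looking along -z (the intrinsics and any distortion apply to the point x, -y, -z); pixel columns grow to the right and rows downward; lengths in m; the calibration is good to about 2 mm. A picture is of the moment at which its call begins: read the wrist's pose just before it. calibration takes no time and is no camera call.
- order.hand_in(): hands the job in, once; it reports no verdict.
The state is a dict: "clock": time; "joint_positions": joint angles; "joint_vel": joint speeds; "joint_efforts": joint torques, N m; "eef_pos": TCP position; "ee_rot": TCP orientation; "ft_force": force on the tool from outside, world axes, zero at the start; "moment": the same for the moment, N m; "grip_width": finger opening in m.
Only numpy, scipy, OpenCV 4.12 (cv2) and the standard library are available. Lean on these libraries where they do the work, as an engineer would, in place of code of your own. Each camera call takes 0.05 s, during which the arm holds its last target. There are 200 camera calls.

### The job

Two sealed cartridges stand in the caddy; lift each one just clear, never more than 10 cm off the bench, hold it still and feel its weight. Put it in the re-use rack (the one with two black knobs) if it is more than half full, that is over 350 g, else in the return rack (the one with the wire handle), and press it fully home in a free pocket against the stiff seat, gently, with no more than 25 N; then let go. Keep the cartridges upright and leave everything else where it is.

Things in the scene. Friction and masses are not known exactly. Their poses are not given: they have to be found in the camera images.
- cartridge_a: sealed opaque white cartridge, outside just like the other: upright round barrel 44 mm wide (foot edge tapered 3 mm over the lowest 4 mm), straight to 112 mm, then a closed 24 mm cap, 130 mm tall in all. Weighs anything from 100 g (empty) to 600 g (full); half full is 350 g. Origin: centre of its underside, z up. Starts upright in a caddy pocket, underside 12 mm above the bench
- cartridge_b: sealed opaque white cartridge, outside just like the other: upright round barrel 44 mm wide (foot edge tapered 3 mm over the lowest 4 mm), straight to 112 mm, then a closed 24 mm cap, 130 mm tall in all. Weighs anything from 100 g (empty) to 600 g (full); half full is 350 g. Origin: centre of its underside, z up. Starts upright in a caddy pocket, underside 12 mm above the bench
- caddy: fixed dark steel block 80 (x) by 260 (y) by 30 mm high, three round pockets 48 mm wide, 18 mm deep, at y = -80, 0, 80 mm: two hold cartridges, one a jar. A cartridge is clear when its underside is above 30 mm. Grasp with the fingers closing across the row (along x): neighbours stand 36 mm away along y. Origin: centre of its underside
- reuse_rack: Re-use rack, for cartridges over half full; two round black knobs on its ledge, 60 mm high in all. Fixed grey block 80 (x) by 170 (y) by 40 mm high, two round pockets 47 mm wide at y = -40 and 40 mm; ledge 50 mm wide, 25 mm high on its +x side. Origin: centre of the block underside. A cartridge is home with the seat on its stop, underside 10 mm above the bench
- return_rack: Return rack, for cartridges under half full; a steel wire handle on its ledge, 62 mm high in all. Fixed grey block 80 (x) by 170 (y) by 40 mm high, two round pockets 47 mm wide at y = -40 and 40 mm; ledge 50 mm wide, 25 mm high on its +x side. Origin: centre of the block underside. A cartridge is home with the seat on its stop, underside 10 mm above the bench
- reuse_rack_pocket1 (a point): centre of the mouth of one pocket of the re-use rack, at the rack's top face (40 mm up, rack y = -40 mm); 47 mm wide, a 3 mm chamfer at the mouth
- reuse_rack_seat1 (a joint): downward travel in m of the stiff rubber seat in that pocket: 0 = fully up (its top 22 mm above the bench), 0.012 = fully down on a hard stop (top 10 mm above the bench). Starts between 0 and 0.004; no spring, stays where left; moves under about 9 N of downward push
- reuse_rack_pocket2 (a point): centre of the mouth of one pocket of the re-use rack, at the rack's top face (40 mm up, rack y = 40 mm); 47 mm wide, a 3 mm chamfer at the mouth
- reuse_rack_seat2 (a joint): downward travel in m of the stiff rubber seat in that pocket: 0 = fully up (its top 22 mm above the bench), 0.012 = fully down on a hard stop (top 10 mm above the bench). Starts between 0 and 0.004; no spring, stays where left; moves under about 9 N of downward push
- return_rack_pocket1 (a point): centre of the mouth of one pocket of the return rack, at the rack's top face (40 mm up, rack y = -40 mm); 47 mm wide, a 3 mm chamfer at the mouth
- return_rack_seat1 (a joint): downward travel in m of the stiff rubber seat in that pocket: 0 = fully up (its top 22 mm above the bench), 0.012 = fully down on a hard stop (top 10 mm above the bench). Starts between 0 and 0.004; no spring, stays where left; moves under about 9 N of downward push
- return_rack_pocket2 (a point): centre of the mouth of one pocket of the return rack, at the rack's top face (40 mm up, rack y = 40 mm); 47 mm wide, a 3 mm chamfer at the mouth
- return_rack_seat2 (a joint): downward travel in m of the stiff rubber seat in that pocket: 0 = fully up (its top 22 mm above the bench), 0.012 = fully down on a hard stop (top 10 mm above the bench). Starts between 0 and 0.004; no spring, stays where left; moves under about 9 N of downward push
- jar: bystander: small jar, 42 mm diameter, 65 mm tall, in one pocket of the caddy; origin under its centre
- tin: bystander: small steel tin, 38 mm diameter, 42 mm tall, between the racks; origin under its centre
- tape: bystander: roll of tape lying flat, 84 mm diameter, 24 mm high
- driver: bystander: screwdriver lying flat, 170 mm long
Things that resemble listed ones, but are neither listed nor needed, are in the scene too. What is shaped like the cartridge_a but green or orange is not meant.

How it is judged:
By the outcome, as a careful person would: the job done as asked, in the order asked, and still so for the second after the job is handed in, with the robot touching nothing.
It also fails if it takes over 67 s, if anything falls off the work surface, if the arm or the gripper's body presses on something with over 40 N, if the wrist force passes 120 N, or if a joint passes its speed limit or range.

## Working session

There is one attempt and no reset: what is moved stays moved. The work goes in short steps, Python scripts to look and compute and a shell command to move; the robot and the scene stay as the last step left them, time stands still between calls to the robot, and variables do not carry over. Pictures are saved under pics/ and viewed, about 8 in all and at most 12, crops included, and the job is handed in when it is done.

```bash
mkdir -p pics
cat > h.py <<'E'
import numpy as np,cv2
from scipy.spatial.transform import Rotation as R
from station import state,imaging,order,env
def grab(n,fn=None):
    s=state(); p,d=imaging.grab_frame(n)
    if fn: cv2.imwrite('pics/'+fn,p[:,:,::-1])
    return s,p,d
def cam(n,s):
    c=imaging.calibration(n)
    K=np.array([[c['fx'],0,c['cx']],[0,c['fy'],c['cy']],[0,0,1]])
    if n=='wrist':
        M=np.array(c['mount']); T=np.eye(4); T[:3,:3]=R.from_euler('xyz',s['ee_rot']).as_matrix(); T[:3,3]=s['eef_pos']
        T=T@M
    else:
        T=np.eye(4); o=np.array(c['orientation']); T[:3,:3]=o if o.shape==(3,3) else R.from_euler('xyz',o).as_matrix(); T[:3,3]=c['eye']
    return K,np.array(c['dist_coeffs']),T
def rays(n,s,uv):
    K,D,T=cam(n,s); q=cv2.undistortPoints(np.array(uv,float).reshape(-1,1,2),K,D).reshape(-1,2)
    return T[:3,3],np.c_[q[:,0],-q[:,1],-np.ones(len(q))]@T[:3,:3].T
def atz(n,s,uv,z):
    o,r=rays(n,s,uv); return o+r*((z-o[2])/r[:,2])[:,None]
def cloud(n,s,d):
    v,u=np.indices(d.shape); o,r=rays(n,s,np.c_[u.ravel(),v.ravel()])
    return (o+r*d.ravel()[:,None]).reshape(*d.shape,3)
E
python3 - <<'E'
from h import *
print(state()); print(env.grasp_offset)
for n in('top','scene'):
    s,p,d=grab(n,n+'0.png'); np.savez(n+'0.npz',p=p,d=d); print(imaging.calibration(n))
E
```

```text
{'clock': 0.0, 'joint_positions': array([-1.31680354,  0.62931215,  0.03846113,  1.51833214, -0.02698646,
        0.99629922, -0.01999848]), 'joint_vel': array([-0.00083924,  0.00129054, -0.00021806,  0.00024109,  0.0006095 ,
       -0.00021784, -0.00065189]), 'joint_efforts': array([ 4.03793383e-04, -5.49735475e+01,  1.14372030e+00, -1.86628371e+01,
       -5.21989970e-02,  2.40004185e-02,  1.85604804e-04]), 'eef_pos': array([0.20412332, 0.6164335 , 0.20458797]), 'ee_rot': array([-3.13976082e+00,  4.43053057e-05,  2.82179409e+00]), 'ft_force': array([ 0.05872414, -0.0433592 ,  0.43015909]), 'moment': array([ 0.01593322, -0.02232349, -0.02233133]), 'grip_width': 0.093879961042584}
0.0188
{'fx': 348.87344383643034, 'fy': 348.87344383643034, 'cx': 259.2657215219163, 'cy': 189.53706350844587, 'dist_coeffs': array([-0.01491119,  0.        ,  0.        ,  0.        ,  0.        ]), 'eye': array([ 0.37342755, -0.01658211,  1.16620025]), 'orientation': array([ 0.11792827,  0.01594066, -1.5561633 ])}
{'fx': 369.2126034368659, 'fy': 369.2126034368659, 'cx': 254.02835767810635, 'cy': 193.8772466622248, 'dist_coeffs': array([-0.05362375,  0.        ,  0.        ,  0.        ,  0.        ]), 'eye': array([0.95170342, 0.62832642, 0.69466648]), 'orientation': array([0.88862902, 0.00671109, 2.51192889])}
```

View pics/top0.png

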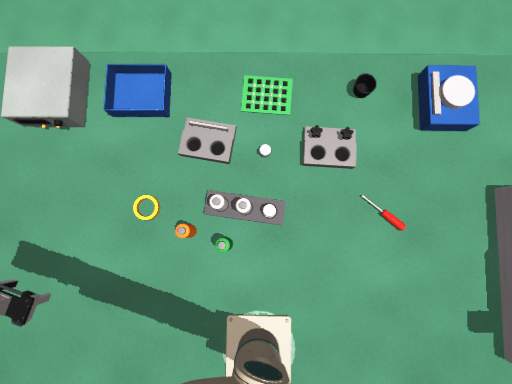

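View pics/scene0.png

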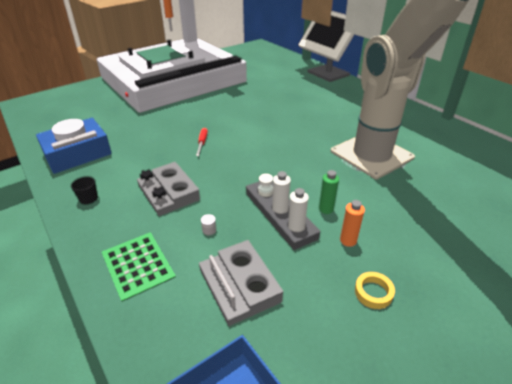

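Top view: the cartridges are at about (217,201) and (243,205), with the jar at (269,211). The return rack (wire handle) is at (208,140), the re-use rack (two knobs) at (330,147), and the tin at (265,150). The orange and green decoys are at (183,231) and (223,245). All four rack pockets look empty in both views.

```bash
cat > m.py <<'E'
from h import *
s=state(); z=np.load('top0.npz'); C=cloud('top',s,z['d'])
S=cloud('scene',s,np.load('scene0.npz')['d'])
print('bench z',np.median(C[250:300,400:450,2]), np.median(S[300:340,40:60,2]))
def rng(C,lo,hi,box):
    m=(C[...,2]>lo)&(C[...,2]<hi)&(C[...,0]>box[0])&(C[...,0]<box[1])&(C[...,1]>box[2])&(C[...,1]<box[3])
    return m
for n,uv in dict(c1=(217,201),c2=(243,205),jar=(269,211),tin=(265,150),orange=(183,231),green=(223,245)).items():
    print(n,C[uv[1],uv[0]].round(3))
for name,P in(('top',C),('scene',S)):
  for n,uv,lo,hi in(('caddy',(243,208),.02,.036),('ret',(208,147),.033,.046),('reuse',(330,153),.033,.046)):
    c=atz('top',s,[uv],.04)[0]; r=.16 if n=='caddy' else .13
    m=rng(P,lo,hi,(c[0]-r,c[0]+r,c[1]-r,c[1]+r)).astype(np.uint8)
    pts=P[m>0][:,:2]
    q=cv2.minAreaRect((pts*1000).astype(np.float32)); print(name,n,q,len(pts),np.median(P[m>0][:,2]))
img=cv2.imread('pics/top0.png')[110:230,165:375]
cv2.imwrite('pics/crop.png',cv2.resize(img,None,fx=3.8,fy=3.8,interpolation=cv2.INTER_CUBIC))
E
python3 m.py
```

```text
bench z -0.00023403299974344982 -0.7505738806436612
c1 [0.459 0.126 0.141]
c2 [0.448 0.049 0.145]
jar [ 0.435 -0.029  0.079]
tin [ 0.637 -0.014  0.044]
orange [0.369 0.225 0.132]
green [0.33  0.106 0.129]
top caddy ((451.29290771484375, 54.45213317871094), (275.0483703613281, 272.5128479003906), 75.28470611572266) 1376 0.030947221754933363
top ret ((674.0253295898438, 180.39117431640625), (170.79098510742188, 128.9347381591797), 80.59795379638672) 941 0.041275151934325294
top reuse ((644.6716918945312, -227.86602783203125), (170.8026580810547, 107.76210021972656), 87.057861328125) 963 0.040631097595692056
scene caddy ((398.8309326171875, 58.81730651855469), (262.3964538574219, 183.2461395263672), 82.11173248291016) 1283 0.030586842020110527
scene ret ((663.8978271484375, 184.01736450195312), (172.57814025878906, 110.5703125), 81.02873229980469) 1780 0.040049268294691465
scene reuse ((646.190673828125, -226.2809295654297), (176.65725708007812, 115.12080383300781), 87.0582504272461) 840 0.04057797476117908
```

View pics/crop.png

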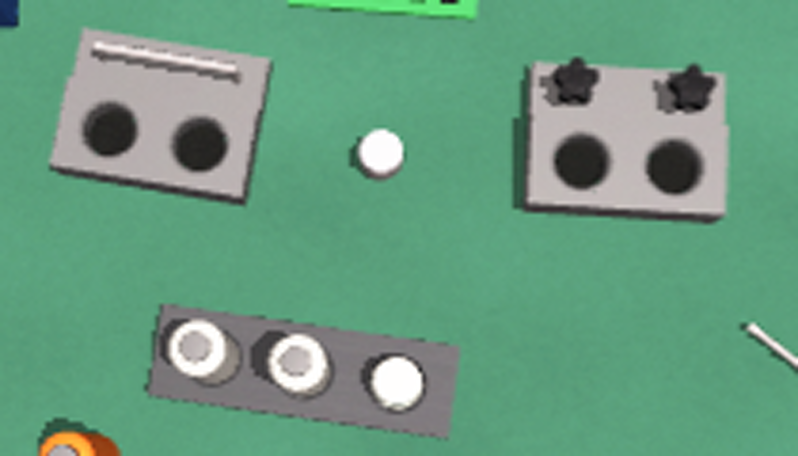

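Crop: the return rack's pockets are at (109,129) and (200,145), and the re-use rack's at (581,160) and (674,167). The cartridge caps are at (194,346) and (297,361).

```bash
cat > w.py <<'E'
from h import *
def to(target,jaw):  # jaw = world angle of the jaw line; returns shift cm, turn
    s=state(); Rm=R.from_euler('xyz',s['ee_rot']).as_matrix()
    sh=Rm.T@(np.array(target)-s['eef_pos'])*100
    a=np.arctan2(Rm[1,1],Rm[0,1]); t=-((jaw-a+np.pi/2)%np.pi-np.pi/2)
    print('shift',sh.round(2),'turn',round(t,3),'q7',s['joint_positions'][6].round(2),'t',round(s['clock'],2),'pos',s['eef_pos'].round(4),'F',s['ft_force'].round(2))
E
python3 - <<'E'
from w import *
s=state()
f=lambda P:np.array([(165+(x+.5)/3.8-.5,110+(y+.5)/3.8-.5) for x,y in P])
c=atz('top',s,f([(194,346),(297,361)]),.142)
p=atz('top',s,f([(109,129),(200,145),(581,160),(674,167)]),.04)
print(c.round(4),np.linalg.norm(c[0]-c[1]),np.degrees(np.arctan2(*(c[0]-c[1])[:2])))
print(p.round(4))
for i in(0,2):
    v=p[i]-p[i+1]; print(np.linalg.norm(v),'yaw',-np.degrees(np.arctan2(v[0],v[1])))
y=-np.arctan2(*(c[0]-c[1])[:2])
Rm=R.from_euler('xyz',s['ee_rot']).as_matrix();print(Rm.round(3), y)
to([c[0][0],c[0][1],.205],y)
K=imaging.calibration('wrist');print(K)
E
```

```text
[[0.4598 0.1297 0.142 ]
 [0.4492 0.0494 0.142 ]] 0.08102089327958073 7.508875593203909
[[ 0.6572  0.2242  0.04  ]
 [ 0.6438  0.1442  0.04  ]
 [ 0.6341 -0.1863  0.04  ]
 [ 0.6289 -0.2665  0.04  ]]
0.08114601729393489 yaw -9.54031755553858
0.08032800032480146 yaw -3.7378070043795613
[[-0.949  0.314 -0.001]
 [ 0.314  0.949 -0.002]
 [ 0.    -0.002 -1.   ]] -0.13105460222405055
shift [-3.957e+01 -3.817e+01  3.000e-02] turn 1.382 q7 -0.02 t 0.1 pos [0.2041 0.6165 0.2047] F [-0.52  0.13 -0.1 ]
{'fx': 269.4016150150857, 'fy': 269.4016150150857, 'cx': 255.6749341770694, 'cy': 188.50303017038743, 'dist_coeffs': array([-0.05663942,  0.        ,  0.        ,  0.        ,  0.        ]), 'mount': array([[-6.92578760e-04,  9.56941381e-01,  2.90280404e-01,
         8.60950591e-02],
       [ 9.99999754e-01,  6.29653261e-04,  3.10173636e-04,
        -4.67440205e-04],
       [ 1.14041984e-04,  2.90280548e-01, -9.56941582e-01,
        -1.78914454e-01],
       [ 0.00000000e+00,  0.00000000e+00,  0.00000000e+00,
         1.00000000e+00]])}
```

```bash
python3 -m pendant '[[[-39.6,-38.2,-4,1.382],[-39.6,-38.2,-4,1.382],[-39.6,-38.2,-4,1.382],[-39.6,-38.2,-4,1.382],[-39.6,-38.2,-4,1.382],[-39.6,-38.2,-4,1.382],[-39.6,-38.2,-4,1.382],[-39.6,-38.2,-4,1.382]]]' 9.4
python3 -c "
from w import *
to([.4598,.1297,.245],-.131)"
```

```text
clock: 0.77
eef_pos: [0.3592, 0.3207, 0.2297]
ee_rot: [-3.141, -0.0, 1.816]
ft_force: [0.9, 0.9, 0.4]
grip_width: 0.0942
shift [-20.97   5.13  -1.53] turn 0.376 q7 -0.36 t 0.77 pos [0.3592 0.3207 0.2297] F [0.86 0.86 0.39]
```

```bash
python3 -m pendant '[[[-21,5.1,-1.5,0.376],[-21,5.1,-1.5,0.376],[-21,5.1,-1.5,0.376],[-21,5.1,-1.5,0.376],[-21,5.1,-1.5,0.376],[-21,5.1,-1.5,0.376],[-21,5.1,-1.5,0.376],[-21,5.1,-1.5,0.376]]]'
python3 - <<'E'
from w import *
to([.4598,.1297,.245],-.131)
s,p,d=grab('wrist','w1.png'); C=cloud('wrist',s,d)
m=(C[...,2]>.135)&(C[...,2]<.15)&(d>0)
n,l,st,ce=cv2.connectedComponentsWithStats(m.astype(np.uint8))
for i in range(1,n):
    if st[i,4]>30: print(st[i], atz('wrist',s,[ce[i]],.142).round(4), C[l==i].mean(0).round(4))
E
```

```text
clock: 1.43
eef_pos: [0.4599, 0.1325, 0.2443]
ee_rot: [-3.14, -0.0, 1.445]
ft_force: [-0.8, 0.4, -0.3]
grip_width: 0.0938
shift [-0.28  0.02 -0.07] turn 0.005 q7 -0.22 t 1.43 pos [0.4599 0.1325 0.2443] F [-0.83  0.42 -0.31]
[245 179  21  22 360] [[0.4577 0.1308 0.142 ]] [0.4577 0.1306 0.1413]
[245 244  20  20 309] [[0.4476 0.0523 0.142 ]] [0.4475 0.0518 0.1411]
```

View pics/w1.png

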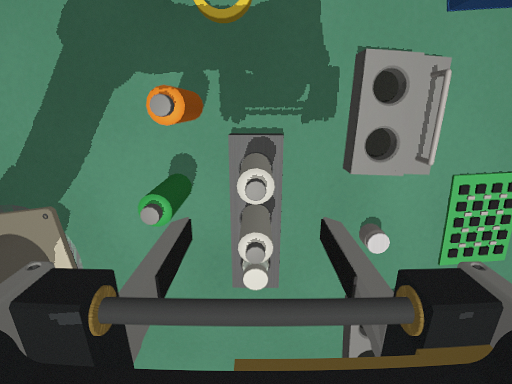

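View: between the open jaws stand the cartridges, caps at (255,190) and (255,254), with the jar in front at (256,275). The return rack's pockets are at (390,86) and (381,144), and nothing obstructs the grasp.

```bash
python3 -m pendant '[[[-0.2,0.1,4,0],[-0.2,0.1,8,0],[-0.2,0.1,12,0],[-0.2,0.1,16.3,0],[-0.2,0.1,16.3,0],[-0.2,0.1,16.3,0]]]'
cat >> w.py <<'E'
def feel(n=12):
    F=[];t=[]
    for _ in range(n):
        imaging.grab_frame('top'); s=state(); F.append(s['ft_force'])
    F=np.array(F); print('Fz mean',F.mean(0).round(3),'sd',F.std(0).round(3),'se',(F.std(0)/n**.5).round(3), 'pos',s['eef_pos'].round(4),'gw',s['grip_width'].round(4)); return F
E
python3 - <<'E'
from w import *
feel(); to([.4582,.1304,.081],-.131)
E
```

```text
clock: 1.98
eef_pos: [0.4587, 0.1311, 0.0801]
ee_rot: [-3.136, 0.002, 1.448]
ft_force: [-0.1, 0.6, 0.8]
grip_width: 0.094Traceback (most recent call last):
  File "<stdin>", line 2, in <module>
  File "w.py", line 11, in feel
    F=np.array(F); print('Fz mean',F.mean(0).round(3),'sd',F.std(0).round(3),'se',(F.std(0)/n**.5).round(3), 'pos',s['eef_pos'].round(4),'gw',s['grip_width'].round(4)); return F
                                                                                                                                              ^^^^^^^^^^^^^^^^^^^^^
AttributeError: 'float' object has no attribute 'round'
```

```bash
sed -i "s/s\['grip_width'\].round(4)/round(s['grip_width'],4)/" w.py
python3 - <<'E'
from w import *
feel(8); to([.4582,.1304,.081],-.131)
E
python3 -m pendant '[[[0,0,0,0],[0,0,0,0],[0,0,0,0],[0,0,0,0],[0,0,0,0],[0,0,0,0]]]' 3.8 40
```

```text
Fz mean [-0.213 -0.022  0.113] sd [0.549 0.592 0.623] se [0.194 0.209 0.22 ] pos [0.4611 0.1298 0.0815] gw 0.0943
shift [ 0.02 -0.3   0.05] turn 0.006 q7 -0.04 t 2.98 pos [0.4611 0.1298 0.0815] F [-0.78 -0.01 -0.69]
clock: 3.48
eef_pos: [0.4612, 0.1299, 0.0816]
ee_rot: [-3.142, -0.0, 1.446]
ft_force: [0.0, -0.6, 0.6]
grip_width: 0.0574
```

```bash
python3 -m pendant '[[[0,-0.15,0,0],[0,-0.15,0,0],[0,-0.15,0,0],[0,-0.15,0,0],[0,-0.15,0,0],[0,-0.15,0,0]]]' 3.8 40
```

```text
clock: 3.98
eef_pos: [0.4592, 0.1301, 0.0816]
ee_rot: [-3.141, 0.0, 1.446]
ft_force: [-1.2, 0.2, 0.6]
grip_width: 0.043
```

```bash
python3 -m pendant '[[[0,0,-1,0],[0,0,-2.5,0],[0,0,-4,0],[0,0,-4.5,0],[0,0,-4.5,0],[0,0,-4.5,0]]]'
python3 - <<'E'
from w import *
feel(16); to([.4598,.1297,.126],-.131)
E
```

```text
clock: 4.48
eef_pos: [0.4595, 0.1302, 0.1266]
ee_rot: [3.142, -0.0, 1.446]
ft_force: [0.5, -0.0, -5.9]
grip_width: 0.0435
Fz mean [ 0.174  0.022 -5.5  ] sd [0.401 0.532 0.395] se [0.1   0.133 0.099] pos [0.4597 0.1301 0.1266] gw 0.0437
shift [-0.03  0.01  0.06] turn 0.006 q7 -0.09 t 5.28 pos [0.4597 0.1301 0.1266] F [-0.28 -0.49 -5.95]
```

Cartridge 1 weighs about 5.5 N (560 g), so it goes in the re-use rack. I'll route it around the caddy to the far pocket and use the wrist camera on the near one to refine the rack's position.

```bash
python3 -m pendant '[[[0.5,4,0,0],[1,8,0,0],[1.6,13,0,0],[1.6,13,0,0],[1.6,13,0,0]]]'
python3 -c "
from w import *
to([.6289,-.2665,.126],-.06)"
```

```text
clock: 5.7
eef_pos: [0.5947, 0.129, 0.1264]
ee_rot: [3.137, 0.0, 1.445]
ft_force: [-1.8, -0.6, -5.6]
grip_width: 0.0432
shift [-38.8    8.36   0.09] turn -0.066 q7 -0.07 t 5.7 pos [0.5947 0.129  0.1264] F [-1.77 -0.6  -5.58]
```

```bash
python3 -m pendant '[[[-2,0,0,0],[-6,0,0,-0.01],[-10,1,0,-0.02],[-14,2,0,-0.03],[-18,3,0,-0.04],[-22,4,0,-0.05],[-26,5,0,-0.066],[-30,6.2,0,-0.066]]]'
python3 -m pendant '[[[-4,1,0,0],[-7.5,1.8,0,0],[-8.8,2.1,0,0],[-8.8,2.1,0,0],[-8.8,2.1,0,0],[-8.8,2.1,0,0]]]'
python3 - <<'E'
from w import *
to([.6289,-.2665,.126],-.06)
s,p,d=grab('wrist','w2.png'); np.savez('w2.npz',p=p,d=d,pos=s['eef_pos'],rot=s['ee_rot'])
E
```

```text
clock: 6.37
eef_pos: [0.613, -0.1768, 0.1263]
ee_rot: [-3.139, -0.001, 1.512]
ft_force: [1.2, -0.2, -5.6]
grip_width: 0.043
clock: 6.87
eef_pos: [0.6299, -0.262, 0.1259]
ee_rot: [-3.14, -0.003, 1.513]
ft_force: [1.0, 1.0, -5.5]
grip_width: 0.0438
shift [-0.45 -0.08 -0.02] turn 0.002 q7 0.53 t 6.87 pos [ 0.6299 -0.262   0.1259] F [ 1.01  1.02 -5.47]
```

View pics/w2.png

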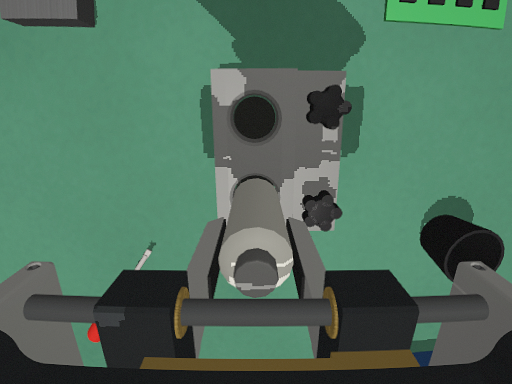

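View: the near re-use pocket is at (254,117), empty. The far pocket is partly hidden at (254,190), just ahead of the held cartridge.

```bash
cat > f.py <<'E'
from w import *
def refine(fn,uv,R0=40):
    z=np.load(fn); s=dict(eef_pos=z['pos'],ee_rot=z['rot'])
    C=cloud('wrist',s,z['d'])
    # holes: pixels in patch around uv whose depth lies clearly under the rack top
    out=[]
    for u,v in uv:
        P=C[v-R0:v+R0,u-R0:u+R0]; m=(P[...,2]>.037)&(P[...,2]<.044)
        hole=cv2.morphologyEx((~m).astype(np.uint8),cv2.MORPH_OPEN,np.ones((3,3)))
        n,l,st,ce=cv2.connectedComponentsWithStats(hole); i=l[R0,R0]
        c,_=cv2.findContours((l==i).astype(np.uint8),cv2.RETR_EXTERNAL,cv2.CHAIN_APPROX_NONE)
        q=max(c,key=len).reshape(-1,2)+[u-R0,v-R0]
        w=atz('wrist',s,q,.039)
        A=np.c_[2*w[:,:2],np.ones(len(w))]; x=np.linalg.lstsq(A,(w[:,:2]**2).sum(1),rcond=None)[0]
        print((u,v),'centre',x[:2].round(4),'r',np.sqrt(x[2]+x[0]**2+x[1]**2).round(4)); out.append(x[:2])
    return s,C,out
E
python3 - <<'E'
from f import *
s,C,o=refine('w2.npz',[(254,117)])
print('by eye',atz('wrist',s,[(254.3,117.5)],.04))
m=(C[...,2]>.037)&(C[...,2]<.044)
P=C[m]; k=(abs(P[:,0]-.63)<.08)&(abs(P[:,1]+.2)<.14); P=P[k]
print(np.median(P[:,2]),np.percentile(P[:,0],[.5,99.5]),np.percentile(P[:,1],[.5,99.5]))
L=[]
for v in range(85,160,3):
    r=np.where(m[v,190:260])[0]
    if len(r): L.append(C[v,190+r[0],:2])
L=np.array(L); print('left edge',np.polyfit(L[:,1],L[:,0],1),L[:,0].mean(),L[:,1].mean())
E
```

```text
(254, 117) centre [ 0.6312 -0.1869] r 0.0231
by eye [[ 0.63167705 -0.18640895  0.04      ]]
0.03961768363371157 [0.58801533 0.67210128] [-0.28811576 -0.14168039]
left edge [0.06180847 0.603111  ] 0.5915132394993008 -0.18764030234115342
```

Run:
```python
from f import *
z=np.load('w2.npz'); s=dict(eef_pos=z['pos'],ee_rot=z['rot']); C=cloud('wrist',s,z['d'])
m=np.zeros(C.shape[:2],bool); m[240:300,225:290]=1
m&=(C[...,2]>.181)&(C[...,2]<.195); v,u=np.where(m); print(len(v),u.min(),u.max(),v.min(),v.max(),C[m].mean(0),[C[m][:,i].min() for i in range(3)],[C[m][:,i].max() for i in range(3)],s['eef_pos'])
to([.627,-.2665,.126],-.06)
```

```text
1483 233 278 255 297 [ 0.62865745 -0.26107624  0.18541615] [np.float64(0.6168126658405509), np.float64(-0.27423909129722746), np.float64(0.181078533821872)] [np.float64(0.6404337514151163), np.float64(-0.25055712367830796), np.float64(0.18760171090191918)] [ 0.62994094 -0.2620132   0.12585446]
shift [-0.51 -0.3   0.01] turn 0.003 q7 0.53 t 6.92 pos [ 0.6303 -0.2616  0.1261] F [ 0.22  0.46 -5.94]
```

```bash
python3 -m pendant '[[[-0.5,-0.17,0,0],[-0.5,-0.17,0,0],[-0.5,-0.17,0,0],[-0.5,-0.17,1,0],[-0.5,-0.17,1.7,0],[-0.5,-0.17,2.0,0],[-0.5,-0.17,2.2,0]]]'; python3 -c "
from w import *
to([.6285,-.2665,.081],-.06)"
```

```text
clock: 7.5
eef_pos: [0.6282, -0.2681, 0.1033]
ee_rot: [-3.14, -0.002, 1.512]
ft_force: [0.1, 1.5, -4.7]
grip_width: 0.0433
shift [0.16 0.02 2.23] turn 0.001 q7 0.55 t 7.5 pos [ 0.6282 -0.2681  0.1033] F [ 0.12  1.49 -4.7 ]
```

```bash
python3 -m pendant '[[[0.08,0,0.4,0],[0.08,0,0.8,0],[0.08,0,1.0,0],[0.08,0,1.2,0],[0.08,0,1.2,0]]]'; python3 -m pendant '[[[0,0,0.2,0],[0,0,0.4,0],[0,0,0.4,0]]]'
```

```text
clock: 7.92
eef_pos: [0.6285, -0.2681, 0.092]
ee_rot: [-3.141, -0.001, 1.512]
ft_force: [-0.1, 2.4, -7.0]
grip_width: 0.0432
clock: 8.17
eef_pos: [0.6287, -0.2682, 0.0895]
ee_rot: [3.141, -0.001, 1.512]
ft_force: [-2.1, 4.8, 2.8]
grip_width: 0.0434
```

```bash
python3 -m pendant '[[[0.12,0.03,0.0,0],[0.12,0.03,0.1,0],[0.12,0.03,0.2,0],[0.12,0.03,0.2,0]]]'; python3 -m pendant '[[[0,0,0.1,0],[0,0,0.2,0],[0,0,0.3,0],[0,0,0.3,0]]]'
```

```text
clock: 8.5
eef_pos: [0.6288, -0.2679, 0.0872]
ee_rot: [3.141, 0.0, 1.512]
ft_force: [-3.0, 3.2, 5.0]
grip_width: 0.0432
clock: 8.83
eef_pos: [0.6288, -0.2679, 0.084]
ee_rot: [-3.142, 0.0, 1.512]
ft_force: [-2.5, 3.5, 3.7]
grip_width: 0.0438
```

```bash
python3 -m pendant '[[[0.06,0.05,0.1,0],[0.06,0.05,0.2,0],[0.06,0.05,0.3,0],[0.06,0.05,0.35,0],[0.06,0.05,0.35,0]]]'; python3 -m pendant '[[[0,0,0.05,0],[0,0,0.05,0]]]'
```

```text
clock: 9.25
eef_pos: [0.6289, -0.2678, 0.0802]
ee_rot: [-3.141, 0.001, 1.511]
ft_force: [-3.8, 2.9, 4.7]
grip_width: 0.0433
clock: 9.42
eef_pos: [0.629, -0.2677, 0.0797]
ee_rot: [-3.141, 0.001, 1.511]
ft_force: [-4.7, 1.3, 4.3]
grip_width: 0.0435
```

```bash
python3 -m pendant '[[[0,-0.1,0.03,0],[0,-0.1,0.05,0],[0,-0.1,0.05,0]]]'; python3 -m pendant '[[[0,0,0.03,0],[0,0,0.05,0],[0,0,0.05,0]]]'
```

```text
clock: 9.67
eef_pos: [0.6288, -0.2677, 0.0796]
ee_rot: [3.141, 0.001, 1.512]
ft_force: [-4.2, 1.2, 5.4]
grip_width: 0.0434
clock: 9.92
eef_pos: [0.6289, -0.2677, 0.0796]
ee_rot: [3.14, 0.001, 1.512]
ft_force: [-3.9, 2.5, 9.2]
grip_width: 0.0433
```

```bash
python3 -m pendant '[[[0,-0.05,0.03,0],[0,-0.05,0.03,0]]]'
```

```text
clock: 10.08
eef_pos: [0.6288, -0.2678, 0.0796]
ee_rot: [3.14, 0.001, 1.512]
ft_force: [-3.4, 2.5, 9.2]
grip_width: 0.0436
```

```bash
python3 -m pendant '[[[0,0,-0.08,0],[0,0,-0.08,0],[0,0,-0.08,0],[0,0,-0.08,0],[0,0,-0.08,0],[0,0,-0.08,0],[0,0,-0.08,0],[0,0,-0.08,0]]]' 6.6
python3 -m pendant '[[[0,0,-2,0],[0,0,-6,0],[0,0,-10,0],[0,0,-12,0],[0,0,-12,0],[0,0,-12,0]]]'
python3 - <<'E'
from w import *
to([.4492,.051,.205],-.131)
s,p,d=grab('wrist','w3.png'); C=cloud('wrist',s,d)
m=(C[...,2]>.13)&(C[...,2]<.148)&(d>0)
n,l,st,ce=cv2.connectedComponentsWithStats(m.astype(np.uint8))
for i in range(1,n):
    if st[i,4]>100: print(st[i],C[l==i].mean(0).round(4),np.median(C[l==i][:,2]))
E
```

```text
clock: 10.75
eef_pos: [0.628, -0.267, 0.079]
ee_rot: [3.142, 0.0, 1.512]
ft_force: [-0.2, -0.7, -0.0]
grip_width: 0.0664
clock: 11.25
eef_pos: [0.6287, -0.2672, 0.2006]
ee_rot: [3.139, 0.001, 1.512]
ft_force: [-0.1, 0.7, -0.5]
grip_width: 0.0658
shift [ 30.71 -19.8   -0.52] turn 0.072 q7 0.51 t 11.25 pos [ 0.6287 -0.2672  0.2006] F [-0.14  0.73 -0.54]
[243 187  25  26 501] [ 0.6273 -0.2666  0.139 ] 0.13944952754295228
```

View pics/w3.png

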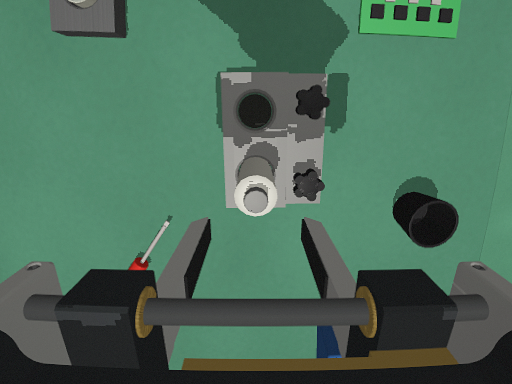

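View: cartridge 1 stands upright in the far re-use pocket (cap (256,198), top at about 140 mm), clear of the fingers; the other pocket is empty. Next is cartridge 2.

```bash
python3 -m pendant '[[[30.7,-19.8,-0.5,0.072],[30.7,-19.8,-0.5,0.072],[30.7,-19.8,-0.5,0.072],[30.7,-19.8,-0.5,0.072],[30.7,-19.8,-0.5,0.072],[30.7,-19.8,-0.5,0.072],[30.7,-19.8,-0.5,0.072],[30.7,-19.8,-0.5,0.072]]]' 7.8
python3 -c "
from w import *
to([.449,.051,.205],-.131)"
```

```text
clock: 11.97
eef_pos: [0.4615, 0.0249, 0.2022]
ee_rot: [-3.138, 0.001, 1.44]
ft_force: [0.0, 1.5, 0.2]
grip_width: 0.0779
shift [ 2.43 -1.58 -0.28] turn -0.0 q7 -0.0 t 11.97 pos [0.4615 0.0249 0.2022] F [0.03 1.54 0.22]
```

```bash
python3 -m pendant '[[[2.4,-1.6,0,0],[2.4,-1.6,0,0],[2.4,-1.6,0,0],[2.4,-1.6,0,0],[2.4,-1.6,0,0]]]'
python3 - <<'E'
from w import *
s,p,d=grab('wrist'); C=cloud('wrist',s,d)
to([.449,.051,.081],-.131)
m=(C[...,2]>.135)&(C[...,2]<.148)&(d>0)
n,l,st,ce=cv2.connectedComponentsWithStats(m.astype(np.uint8))
for i in range(1,n):
    if st[i,4]>100: print(st[i],C[l==i].mean(0).round(4))
E
```

```text
clock: 12.38
eef_pos: [0.4518, 0.0477, 0.2032]
ee_rot: [-3.141, 0.001, 1.437]
ft_force: [0.4, -0.5, 0.3]
grip_width: 0.078
shift [ 0.31 -0.33 12.23] turn -0.003 q7 -0.06 t 12.43 pos [0.4519 0.0476 0.2033] F [-0.28 -0.14  0.32]
[240 185  25  25 488] [0.4475 0.0514 0.1412]
```

```bash
python3 -m pendant '[[[0.35,-0.3,0,0],[0.35,-0.3,2,0],[0.35,-0.3,6,0],[0.35,-0.3,10,0],[0.35,-0.3,12.2,0],[0.35,-0.3,12.2,0],[0.35,-0.3,12.2,0]]]'
python3 -m pendant '[[[0,0,0,0],[0,0,0,0],[0,0,0,0],[0,0,0,0],[0,0,0,0],[0,0,0,0],[0,0,0,0],[0,0,0,0]]]' 3.8 40
python3 -c "
from w import *
to([.449,.051,.081],-.131)"
```

```text
clock: 13.02
eef_pos: [0.4483, 0.0523, 0.0811]
ee_rot: [-3.139, 0.001, 1.438]
ft_force: [0.2, -0.7, 1.2]
grip_width: 0.078
clock: 13.68
eef_pos: [0.4494, 0.0533, 0.0823]
ee_rot: [3.141, -0.001, 1.44]
ft_force: [0.3, 0.8, 6.5]
grip_width: 0.043
shift [-0.23 -0.01  0.13] turn 0.0 q7 0.06 t 13.68 pos [0.4494 0.0533 0.0823] F [0.33 0.78 6.52]
```

```bash
python3 -m pendant '[[[0,0,-1,0],[0,0,-2.5,0],[0,0,-4,0],[0,0,-4.6,0],[0,0,-4.6,0],[0,0,-4.6,0]]]'
python3 - <<'E'
from w import *
feel(20); to([.449,.051,.126],-.131)
E
```

```text
clock: 14.18
eef_pos: [0.4488, 0.0533, 0.1275]
ee_rot: [3.141, -0.0, 1.44]
ft_force: [0.5, -0.2, -1.4]
grip_width: 0.0432
Fz mean [-0.094 -0.198 -1.343] sd [0.516 0.488 0.472] se [0.115 0.109 0.106] pos [0.449  0.0531 0.1277] gw 0.043
shift [-0.21  0.03  0.17] turn -0.0 q7 0.02 t 15.18 pos [0.449  0.0531 0.1277] F [-0.48  0.95 -1.28]
```

About 1.35 N (140 g), so this one goes in the return rack.

```bash
python3 -c "
from w import *
to([.6425,.1430,.1277],-.155)"
```

```text
shift [11.44 18.01  0.  ] turn 0.024 q7 0.02 t 15.18 pos [0.449  0.0531 0.1277] F [-0.48  0.95 -1.28]
```

```bash
python3 -m pendant '[[[1.5,3,0,0],[4,6.5,0,0],[6.5,10,0,0.024],[8.5,13.5,0,0.024],[10.5,16.5,0,0.024],[11.4,18,0,0.024],[11.4,18,0,0.024],[11.4,18,0,0.024]]]'
python3 -m pendant '[[[0,0,0,0],[0,0,0,0],[0,0,0,0]]]'
python3 - <<'E'
from f import *
s,p,d=grab('wrist','w4.png'); np.savez('w4.npz',p=p,d=d,pos=s['eef_pos'],rot=s['ee_rot'])
C=cloud('wrist',s,d); m=np.zeros(d.shape,bool); m[235:305,215:295]=1
m&=(C[...,2]>.181)&(C[...,2]<.195); P=C[m]; print('cap',len(P),P.mean(0),(P.min(0)+P.max(0))/2,np.ptp(P,axis=0),s['eef_pos'])
E
```

```text
clock: 15.85
eef_pos: [0.642, 0.1427, 0.1267]
ee_rot: [-3.14, 0.001, 1.416]
ft_force: [-0.4, 0.1, -1.4]
grip_width: 0.0437
clock: 16.1
eef_pos: [0.6413, 0.1419, 0.1279]
ee_rot: [-3.141, 0.0, 1.415]
ft_force: [0.2, 0.1, -0.9]
grip_width: 0.0433
cap 1508 [0.63942509 0.14091195 0.18651113] [0.63444564 0.13911848 0.18490063] [0.03361529 0.02336002 0.00778267] [0.64133681 0.14186057 0.12791223]
```

View pics/w4.png

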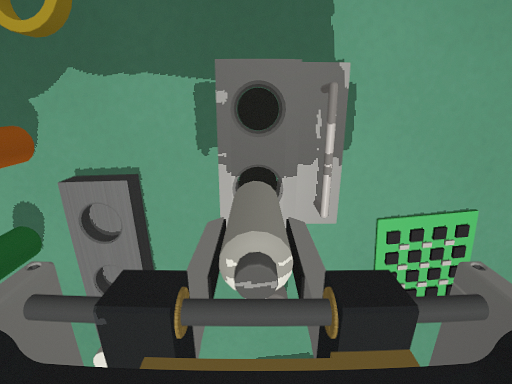

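View: the near return pocket is at (258,108), empty, and the far one shows just ahead of the held cartridge at (258,185).

Run:
```python
from f import *
s,C,o=refine('w4.npz',[(258,108)])
print('eye',atz('wrist',s,[(258.5,107.5)],.04))
m=(C[...,2]>.037)&(C[...,2]<.044)
L=[]
for v in range(75,200,3):
    r=np.where(m[v,200:260])[0]
    if len(r): L.append(C[v,200+r[0],:2])
L=np.array(L); k=np.polyfit(L[:,1],L[:,0],1); print('left edge',k,L[:,0].mean(),L[:,1].mean())
yaw=np.arctan(k[0]); o=o[0]
pc=o-.08*np.array([np.sin(yaw),np.cos(yaw)])
print('edge dist',(o[0]-np.polyval(k,o[1]))*np.cos(yaw),'far pocket',pc)
m=np.zeros(C.shape[:2],bool); m[235:305,228:285]=1
m&=(C[...,2]>.181)&(C[...,2]<.195); P=C[m]; print('cap',(P.min(0)+P.max(0))/2,np.ptp(P,axis=0),P.mean(0)); to([pc[0],pc[1],.1277],yaw*-1)
```

```text
(258, 108) centre [0.6549 0.2239] r 0.0229
eye [[0.65594524 0.22503551 0.04      ]]
left edge [0.16432451 0.57815156] 0.6115200117587241 0.2030643698269626
edge dist 0.03942123592587439 far pocket [0.64192103 0.1449543 ]
cap [0.63948495 0.13911848 0.18490063] [0.02353667 0.02336002 0.00778267] [0.63979909 0.1409059  0.18654577]
shift [ 0.29 -0.01  0.03] turn 0.007 q7 -0.14 t 16.15 pos [0.6416 0.1421 0.128 ] F [ 0.1  -0.09 -0.88]
```

```bash
python3 -m pendant '[[[0.42,0.12,0,0],[0.42,0.12,0,0],[0.42,0.12,0,0],[0.42,0.12,1,0],[0.42,0.12,1.7,0],[0.42,0.12,2.1,0],[0.42,0.12,2.3,0],[0.42,0.12,2.3,0]]]'
python3 -m pendant '[[[0,0,0.4,0],[0,0,0.8,0],[0,0,1.0,0],[0,0,1.0,0]]]'
```

```text
clock: 16.82
eef_pos: [0.6436, 0.1467, 0.1036]
ee_rot: [-3.14, 0.0, 1.416]
ft_force: [0.3, -0.1, -1.5]
grip_width: 0.0434
clock: 17.15
eef_pos: [0.6438, 0.1467, 0.0941]
ee_rot: [-3.141, 0.0, 1.416]
ft_force: [-0.5, 0.6, -0.8]
grip_width: 0.0436
```

```bash
python3 -m pendant '[[[0,0,0.2,0],[0,0,0.4,0],[0,0,0.6,0],[0,0,0.7,0],[0,0,0.7,0]]]'
python3 -m pendant '[[[0,0,0.15,0],[0,0,0.3,0],[0,0,0.45,0],[0,0,0.5,0],[0,0,0.5,0]]]'
```

```text
clock: 17.57
eef_pos: [0.6444, 0.1467, 0.0888]
ee_rot: [3.141, -0.001, 1.416]
ft_force: [-2.3, 0.1, 5.4]
grip_width: 0.0437
clock: 17.98
eef_pos: [0.6444, 0.1467, 0.0841]
ee_rot: [3.141, -0.001, 1.416]
ft_force: [-1.8, 0.5, 7.1]
grip_width: 0.0434
```

```bash
python3 -m pendant '[[[0,-0.05,0.15,0],[0,-0.05,0.3,0],[0,-0.05,0.35,0],[0,-0.05,0.35,0]]]'
python3 -m pendant '[[[0,0,0.05,0],[0,0,0.07,0],[0,0,0.07,0]]]'
python3 -m pendant '[[[0,0,0.05,0],[0,0,0.05,0],[0,0,0.05,0]]]'
```

```text
clock: 18.32
eef_pos: [0.6443, 0.1467, 0.0807]
ee_rot: [3.14, -0.001, 1.416]
ft_force: [-1.4, 0.2, 6.9]
grip_width: 0.0436
clock: 18.57
eef_pos: [0.6443, 0.1467, 0.0803]
ee_rot: [3.14, -0.001, 1.416]
ft_force: [-2.2, 0.1, 9.2]
grip_width: 0.0433
clock: 18.82
eef_pos: [0.6443, 0.1467, 0.0803]
ee_rot: [3.14, -0.001, 1.416]
ft_force: [-3.3, -0.4, 11.8]
grip_width: 0.0436
```

```bash
python3 -m pendant '[[[0,0,0.05,0],[0,0,0.05,0],[0,0,0.05,0]]]'
```

```text
clock: 19.07
eef_pos: [0.6443, 0.1467, 0.0803]
ee_rot: [3.14, -0.001, 1.416]
ft_force: [-3.3, 0.5, 13.9]
grip_width: 0.0432
```

On the hard stop: force rises while the height stays put. Unload, open, retreat.

```bash
python3 -m pendant '[[[0,0,-0.15,0],[0,0,-0.15,0],[0,0,-0.15,0],[0,0,-0.15,0],[0,0,-0.15,0],[0,0,-0.15,0],[0,0,-0.15,0],[0,0,-0.15,0]]]' 6.6
python3 -m pendant '[[[0,0,-2,0],[0,0,-6,0],[0,0,-10,0],[0,0,-13,0],[0,0,-13,0],[0,0,-13,0]]]'
python3 -m pendant '[[[-3,-3,-1,0],[-6,-6,-2,0],[-9,-9,-2,0],[-12,-12,-2,0],[-15,-15,-2,0],[-15,-15,-2,0],[-15,-15,-2,0],[-15,-15,-2,0]]]'
python3 - <<'E'
from h import *
s,p,d=grab('top','t9.png'); C=cloud('top',s,d)
a=grab('scene')[1]
for n,x,y in(('a',.6287,-.2665),('b',.6443,.1455)):
    m=(np.hypot(C[...,0]-x,C[...,1]-y)<.016)&(C[...,2]>.1)&(C[...,2]<.16); print(n,m.sum(),C[m].mean(0).round(4),np.median(C[m][:,2]).round(4))
i=cv2.resize(p[100:260,120:420],None,fx=2.6,fy=2.6); j=cv2.resize(a[100:340,100:400],None,fx=1.2,fy=1.2)
j=cv2.copyMakeBorder(a[130:330,110:410],0,0,0,0,cv2.BORDER_CONSTANT)
o=np.zeros((416+200,780,3),np.uint8); o[:416]=i; o[416:,:300]=j
cv2.imwrite('pics/fin.png',cv2.resize(o,(740,584))[:,:,::-1]); print(s['clock'])
E
```

```text
clock: 19.73
eef_pos: [0.6436, 0.1466, 0.0788]
ee_rot: [-3.141, 0.0, 1.416]
ft_force: [-0.3, 1.2, 0.1]
grip_width: 0.0661
clock: 20.23
eef_pos: [0.6449, 0.1468, 0.2112]
ee_rot: [3.138, -0.002, 1.416]
ft_force: [-0.7, -0.2, -0.3]
grip_width: 0.0662
clock: 20.9
eef_pos: [0.4725, 0.0221, 0.2285]
ee_rot: [-3.141, -0.0, 1.416]
ft_force: [-0.1, 0.0, 0.1]
grip_width: 0.066
a 88 [ 0.6269 -0.2651  0.135 ] 0.1379
b 84 [0.6423 0.1443 0.1356] 0.1384
20.9
```

View pics/fin.png

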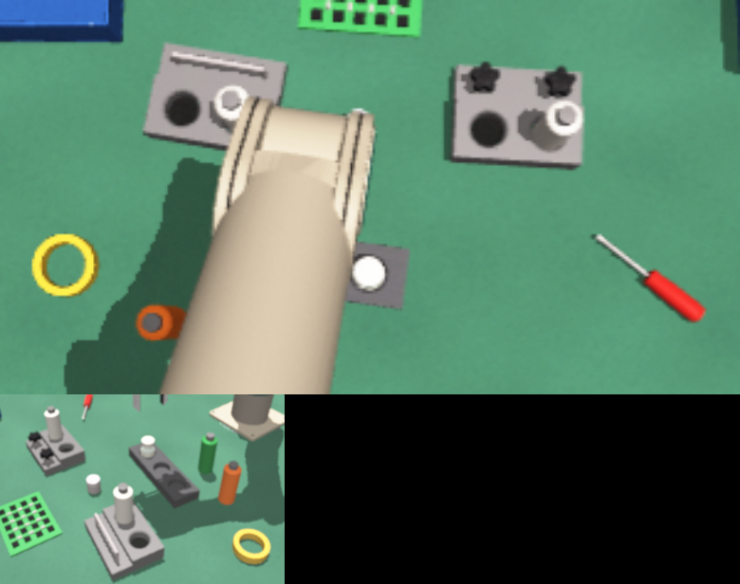

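View: each rack holds one upright cartridge, with caps at (231,100) in the return rack and (566,116) in the re-use rack. The jar, tin, decoys, tape and driver are undisturbed.

```bash
python3 -c "
from station import order
print(order.hand_in())"
```

```text
the job is handed in; nothing more can be done
None
```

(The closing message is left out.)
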